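# Take the spent filter out of the bench fume absorber

### The arm

A 6-joint arm with a two-finger parallel gripper is mounted at the origin on the work surface. World frame = base frame: x ahead of the robot, y to its left, z up, the work surface at z = 0. Lengths are in m, angles in rad, forces in N, time in s.
With the tool pointing down it reaches from about 0.425 to 0.95 m from the base axis. Payload 3.5 kg.
Tool frame: the origin (TCP) lies midway between the tips of the shut fingers; the grasp point (between the pads) lies ctrl.grasp_offset behind it (ctrl.grasp_offset is the distance from the TCP to the grasp point, in m); x points along the fingers, y is the direction in which the jaws open and shut, and the axes are right-handed (so a half turn about x gives the same grasp; the last joint's range is limited). The gripper opens to 85 mm and grips with 20 to 120 N. Pads are 22 mm wide; open, the fingers measure 114 mm over their backs; the gripper's body (76 mm by 85 mm) begins 54 mm behind the grasp point. The pads swing forward as they close: fully open they stand 13 mm farther back than shut.
Start: joints at [-1.287, 0.286, 1.577, -0, 1.279, -0.15], TCP at [0.284, -0.612, 0.231] pointing down, gripper open.
Joint ranges: [-2.77, 2.77], [-0.9, 2.22], [0.21, 2.48], [-1.53, 4.67], [0.24, 2.81], [-2.84, 2.84]. Speed limits (rad/s): [2.79, 2.79, 3.14, 3.14, 3.14, 3.14].

### API

Orientations are given as a unit quaternion [x, y, z, w].
In Python, from plant import readout, read_camera, sign_off, ctrl gives the robot as it stands.
- The arm moves only by the tool drive_tool, never from a script. Its argument "steps" is a list of rows, each a list of 5 numbers: the shift along the tool's x, y, z in cm, then the turn about the tool's x in degrees, then the opening, from 0 (shut) to 1 (fully open). A call has 1 to 10 rows; each row shifts and turns the commanded pose from where the row before left it, along the tool's axes as they then stand; what a row does not reach is not made up. A row lasts 1/10 s, in which the tool goes at most 50 mm and 8.59 degrees, less where a joint would pass 70% of its speed; a pose out of reach is approached as far as the arm can. A call is refused whole if a number of a shift passes 5 or a number of a turn 8.59, either way. A call with a gripper value outside its range is refused whole. The fingers move at their own pace and stop on an object; "force" is the grip in N (left out, the last holds). Time passes only in rows, so rows that do not move let the fingers close. It gives the time, the measured TCP pose, the force and the opening at its end, in the units of the state.
- readout.get_state(): the state, without advancing time (a new reading comes with each control period).
- read_camera(name): name is "side" or "top"; returns a dict with "frame" (420x560x3 uint8, red, green, blue), "vertical_fov" (degrees; the focal length in pixels is half the picture's height over the tangent of half this angle, whatever the lens; pixels are square), "cx", "cy" (the principal point, pixels), "eye" and "orientation" of the camera in the world. Camera axes: x right, y up, looking along -z (the intrinsics and any distortion apply to the point x, -y, -z); pixel columns grow to the right and rows downward; lengths in m; the calibration is good to about 2 mm. A picture is of the moment at which its call begins. There is no depth.
- sign_off(): hands the job in, once; it reports no verdict.
The state is a dict: "time": time; "qpos": joint angles; "dq": joint speeds; "joint_efforts": joint torques, N m; "eef_pos": TCP position; "tcp_rot": TCP orientation; "contact_force": force on the tool from outside, world axes, zero at the start; "wrist_torque": the same for the moment, N m; "opening": opening from 0.0 (shut) to 1.0 (fully open).
Only numpy, scipy, OpenCV 4.12 (cv2) and the standard library are available. Lean on these libraries where they do the work, as an engineer would, in place of code of your own. Each camera call takes 0.05 s, during which the arm holds its last target. There are 200 camera calls.

### The job

The fume absorber is lying on its back and its filter is spent. Squeeze the orange snap tab on its intake cover towards the fixed grip beside it, lift the cover off and lay it face up and flat on a clear part of the cork mat; then lift the spent filter out by its pull bar and set it flat on the bottom of the blue tray. Lower both all the way down before letting go, do not drop them, and leave the wooden block, side cutters, solder spool and parts box where they are.

Things in the scene. Friction and masses are not known exactly. Their poses are not given: they have to be found in the camera images.
- absorber: Black fume absorber on its back, turned any way round, fixed: 156 (x) x 184 (y) x 100 mm high. Origin: middle of its underside. Intake opening in its top face: 100 (x) x 136 (y) mm, centred, in a lip 5 mm thick. In the well below, the filter lies on a floor at z = 45 mm, inside a low rim with 3 mm play. The cover's plate rests on the top face.
- cover_mid (a point): Middle of the grey intake cover, half-way up its plate. +z out of its face, +x from the snap-tab edge to the tongue edge. Plate 112 (x) x 150 (y) x 6 mm; a skirt 97 x 133 mm reaches 14 mm below the plate into the opening; laid down, the cover stands on the skirt, this point 17 mm up. Starts latched on the absorber, axes parallel to it. 0.13 to 0.22 kg.
- cover_grip (a point): Middle of the finger grip on the cover when squeezed, 23 mm above the plate top; 24.5 mm from cover_mid to -x, 26 mm higher, same axes. Orange snap tab (-x side) and fixed grey grip (+x side) are upright plates 40 mm wide (y), rising 32 mm above the plate. Outer faces: fixed grip 16 mm to +x of this point; tab 24 mm to -x, 16 mm when squeezed. Pinch both along x from above; the tab moves in.
- cover_far (a point): Mid of the cover's +x edge (56 mm from cover_mid), underside of the plate, where it bears on the absorber's top. Two tongues at y = +-41 mm, at the foot of the skirt there, (5 mm thick) reach 4.5 mm under the lip. With the tab squeezed, swing the tab edge up about 20 mm round this edge, then draw the cover up and some 12 mm to its -x: that frees the tongues.
- cover_tab (a joint): Travel of the orange snap tab towards the fixed grip, m: 0 sprung out, its barb 4.5 mm under the lip (latched); 0.008 fully squeezed; the barb is clear from about 0.006. The spring pushes back with 3 N at 0, 8 N at full travel.
- filter_mid (a point): Middle of the spent filter's frame, 10 mm above its underside: white frame 88 (x) x 128 (y) x 20 mm with dark pleats, lying loose in the absorber's well under the cover, axes parallel to the absorber's. 0.11 to 0.26 kg.
- filter_bar (a point): Grip point on the white pull bar on top of the filter, 33 mm above filter_mid, same axes. The bar is 14 mm thick (y), 60 mm long (x) and rises 28 mm above the frame; this point is 5 mm below its top. Pinch it along y from above. In the absorber the bar's top is 7 mm below the absorber's top face.
- mat: Cork mat, fixed to the bench, 230 (x) x 320 (y) x 4 mm. Origin: middle of its underside.
- tray: Blue open tray, fixed, 160 (x) x 200 (y) x 45 mm outside, walls and bottom 5 mm. Origin: middle of its underside.
- block_mid (a point): Middle of the drilled wooden block, 86 (x) x 56 (y) x 32 mm, lying on the mat. Leave it.
- cutters_mid (a point): Side cutters with red and blue handles, lying on the mat along their x axis: from 72 mm to -x (handle ends) to 82 mm to +x (jaws), 52 mm wide, 14 mm high. This point is 6 mm above the mat. Leave them.
- spool_mid (a point): Middle of the solder spool standing on end, green flanges 62 mm across, 50 mm high. Leave it.
- partsbox_mid (a point): Middle of the closed clear parts box, 70 (x) x 112 (y) x 40 mm. Leave it.
Not all that is in view belongs to the job. Several things have the shape of the absorber; the one meant has the colours described above.

How it is judged:
By the outcome, as a careful person would: the job done as asked, in the order asked, and still so for the second after the job is handed in, with the robot touching nothing.
It also fails if it takes over 64 s, if anything falls off the work surface, if the arm or the gripper's body presses on something with over 40 N, if the wrist force passes 120 N, or if a joint passes its speed limit or range.

## Working session

There is one attempt and no reset: what is moved stays moved. The work goes in short steps, Python scripts to look and compute and a tool call to move; the robot and the scene stay as the last step left them, time stands still between calls to the robot, and variables do not carry over. Pictures are saved under pics/ and viewed, about 8 in all and at most 12, crops included, and the job is handed in when it is done.

Besides the shell and the picture viewer there is one more tool, called by a JSON object that holds its "fn" and its "kwargs", one argument or row to a line. drive_tool: Moves the arm, as the interface text tells. Its arguments: {"type":"object","properties":{"steps":{"type":"array","items":{"type":"array","items":{"type":"number"}}},"force":{"type":"number"}},"required":["steps"]}

```bash
ls; mkdir -p pics
python3 - <<'E'
from plant import readout, read_camera, ctrl
import cv2
print(readout.get_state()); print(ctrl.grasp_offset)
for n in("side","top"):
    c=read_camera(n); cv2.imwrite(f"pics/{n}0.png",c.pop("frame")[...,::-1]); print(n,c)
E
```

```text
pics
{'time': 0.0, 'qpos': array([-1.28698963e+00,  2.87201200e-01,  1.57820107e+00, -2.24713019e-05,
        1.27860938e+00, -1.50008103e-01]), 'dq': array([ 0.00105246,  0.00073816, -0.00044284,  0.00183167,  0.00031523,
       -0.00032104]), 'joint_efforts': array([-1.23499649e-04, -4.05989277e+01, -2.92621619e+01, -2.17587944e-04,
        5.89589225e-03, -1.06478719e-06]), 'eef_pos': array([ 0.28355333, -0.61181488,  0.22991047]), 'tcp_rot': array([-0.69047187, -0.15303178,  0.69060139, -0.15132613]), 'contact_force': array([-0.37071432,  0.22531615, -0.16056258]), 'wrist_torque': array([-0.00520774,  0.00744602, -0.0497234 ]), 'opening': 1.001823882241123}
0.0187
side {'vertical_fov': 42.338983847320186, 'cx': 271.460761086549, 'cy': 213.8904198171412, 'eye': array([-0.17249555,  0.79841317,  1.21780475]), 'orientation': array([-0.12270767,  0.3242952 ,  0.8756758 , -0.33610616])}
top {'vertical_fov': 43.51361582993819, 'cx': 272.5219948874323, 'cy': 216.62116827531455, 'eye': array([0.24956277, 0.12067263, 1.76377849]), 'orientation': array([-0.05247077,  0.04943814,  0.70535023, -0.70518348])}
```

View pics/top0.png

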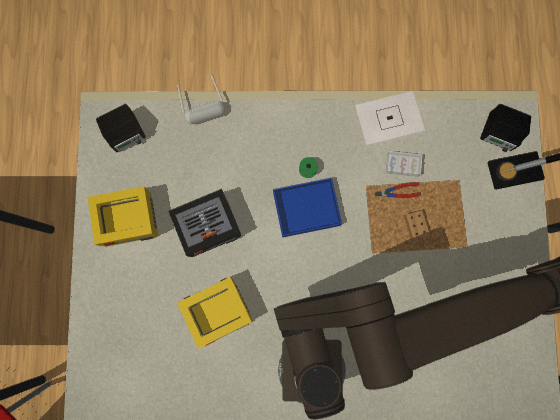

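View pics/side0.png

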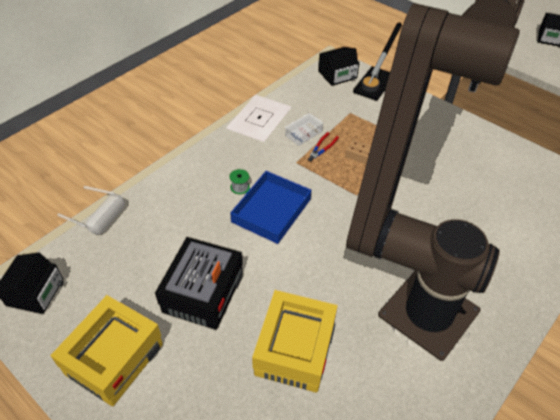

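Candidates for the absorber: the black body with a grey cover and orange tab at top (207,222) / side (200,280), and yellow ones at top (122,215) and (215,312). The black one fits the description. I'll check it in a close crop.

```bash
cat > h.py <<'E'
import numpy as np, cv2
from scipy.spatial.transform import Rotation as R
from plant import read_camera, readout, ctrl
def cam(n):
    c=read_camera(n); c["f"]=210/np.tan(np.radians(c["vertical_fov"]/2)); c["R"]=R.from_quat(c["orientation"]).as_matrix(); return c
def rays(c,p):
    p=np.atleast_2d(p).astype(float); d=np.c_[(p[:,0]-c["cx"])/c["f"],-(p[:,1]-c["cy"])/c["f"],-np.ones(len(p))]; return d@c["R"].T
def onz(c,p,z):
    d=rays(c,p); return c["eye"]+d*((z-c["eye"][2])/d[:,2])[:,None]
def proj(c,P):
    q=(np.atleast_2d(P)-c["eye"])@c["R"]; return np.c_[c["cx"]-c["f"]*q[:,0]/q[:,2], c["cy"]+c["f"]*q[:,1]/q[:,2]]
def tri(ca,pa,cb,pb):
    a,b=rays(ca,pa)[0],rays(cb,pb)[0]; A=np.c_[a,-b]; s=np.linalg.lstsq(A,cb["eye"]-ca["eye"],rcond=None)[0]
    P,Q=ca["eye"]+s[0]*a,cb["eye"]+s[1]*b; return (P+Q)/2,np.linalg.norm(P-Q)
def tool():
    s=readout.get_state(); return s,R.from_quat(s["tcp_rot"]).as_matrix()
E
python3 - <<'E'
from h import *
ct,cs=cam("top"),cam("side")
for c in(ct,cs): print(c.keys())
def crop(c,x,y,w,h,k): return cv2.resize(c["frame"][y:y+h,x:x+w,::-1],None,fx=k,fy=k,interpolation=cv2.INTER_CUBIC)
a=crop(ct,160,180,90,90,4); b=crop(cs,145,225,110,110,4); 
o=np.zeros((440,800,3),np.uint8); o[:360,:360]=a; o[:440,360:800]=b
cv2.imwrite("pics/c1.png",o)
# tray outline, red rect
for c,n in((ct,"top"),(cs,"side")):
    hsv=cv2.cvtColor(c["frame"],cv2.COLOR_RGB2HSV)
    for nm,lo,hi in(("blue",(105,150,40),(125,255,255)),("orange",(3,170,120),(14,255,255)),("cork",(9,80,90),(20,200,230)),("green",(55,120,60),(85,255,255))):
        m=cv2.inRange(hsv,lo,hi); k,l,s,ce=cv2.connectedComponentsWithStats(m)
        for i in np.argsort(-s[1:,4])[:4]+1:
            if s[i,4]>15: print(n,nm,s[i],ce[i].round(1), cv2.minAreaRect(np.argwhere(l==i)[:,::-1].astype(np.float32)) if s[i,4]>200 and nm!="cork" else "")
print(onz(ct,[[207,222],[307,208],[417,215]],0.05))
E
```

```text
dict_keys(['frame', 'vertical_fov', 'cx', 'cy', 'eye', 'orientation', 'f', 'R'])
dict_keys(['frame', 'vertical_fov', 'cx', 'cy', 'eye', 'orientation', 'f', 'R'])
top blue [ 273  178   69   59 2565] [309.  207.1] ((306.8886413574219, 206.9708251953125), (48.00044250488281, 60.25806427001953), 78.11134338378906)
top blue [388 194   7   3  17] [391.3 195. ] 
top orange [202 231  12   7  27] [208.1 234. ] 
top cork [    0     0   560   420 73335] [214.7 102.6] 
top cork [ 366  180  102   73 5424] [415.8 214.5] 
top cork [543 160  17  65 928] [551.9 191. ] 
top cork [548 231  12  30 301] [553.8 244.8] 
top green [299 158  19  20 262] [308. 167.] ((308.0, 167.5), (19.0, 18.0), 90.0)
side blue [ 231  172   80   71 3288] [270.6 206.3] ((270.26190185546875, 205.32626342773438), (55.12627410888672, 70.8672866821289), 36.11934280395508)
side orange [212 262   8  20  79] [215.6 271.6] 
side orange [324 136  15  12  27] [332.1 141.9] 
side orange [112 375  10  13  27] [116.3 380.6] 
side cork [    0     0   408   265 36282] [168.1 105.9] 
side cork [ 453   73  107   82 4771] [515.2 108.6] 
side cork [ 493  314   67  106 3580] [537.1 384. ] 
side cork [ 297  113   80   82 3304] [344.1 153.5] 
side green [230 170  19  14 192] [239.  176.3] 
[[ 0.48074681  0.34349321  0.05      ]
 [ 0.52716924  0.01434043  0.05      ]
 [ 0.50362619 -0.34710303  0.05      ]]
```

View pics/c1.png

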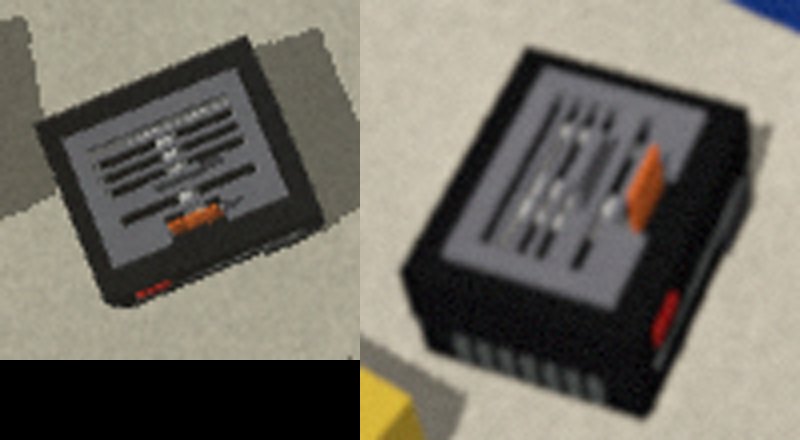

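The crop confirms it: black body, grey slatted cover. The orange tab is at top (208,234) and side (215,271), on the edge nearest the robot, so cover +x points roughly to world +x. Next I measure the plate, tray and mat.

```bash
cat > m.py <<'E'
from h import *
ct,cs=cam("top"),cam("side")
def rect(c,m,z,n):
    m=cv2.morphologyEx(m,cv2.MORPH_OPEN,np.ones((3,3),np.uint8)); m=cv2.morphologyEx(m,cv2.MORPH_CLOSE,np.ones((9,9),np.uint8))
    k=max(cv2.findContours(m,cv2.RETR_EXTERNAL,cv2.CHAIN_APPROX_NONE)[0],key=cv2.contourArea)[:,0]
    w=onz(c,k,z)[:,:2]*1000; r=cv2.minAreaRect(w.astype(np.float32)); print(n,np.round(r[0],1),np.round(r[1],1),round(r[2],2))
    return r
if __name__=="__main__":
  for c,n,b in((ct,"top",(168,190,238,255)),(cs,"side",(160,235,225,310))):
    f=c["frame"]; hsv=cv2.cvtColor(f,cv2.COLOR_RGB2HSV); g=np.zeros(f.shape[:2],np.uint8)
    x0,y0,x1,y1=b; s=f.astype(int)
    gm=((s[...,2]-s[...,0]>2)&(s.max(2)>60)&(s.max(2)<150)).astype(np.uint8)*255
    g[y0:y1,x0:x1]=gm[y0:y1,x0:x1]
    rect(c,g,0.106,n+" plate")
    rect(c,cv2.inRange(hsv,(105,150,40),(125,255,255)),0.045,n+" tray")
    q=np.zeros_like(g); q[150:265 if n=="top" else 200,(355 if n=="top" else 290):(480 if n=="top" else 400)]=255
    q&=cv2.inRange(hsv,(9,80,90),(20,200,230)) if n=="side" else cv2.inRange(hsv,(8,80,40),(22,220,240))
    rect(c,q,0.004,n+" mat")
  print("tab top centre",tri(ct,[208.1,234],cs,[215.6,271.6]))
  a=cv2.resize(ct["frame"][140:260,355:485,::-1],None,fx=5,fy=5,interpolation=cv2.INTER_CUBIC); cv2.imwrite("pics/mat.png",a)
E
python3 m.py
```

```text
Traceback (most recent call last):
  File "m.py", line 14, in <module>
    rect(c,g,0.106,n+" plate")
    ~~~~^^^^^^^^^^^^^^^^^^^^^^
  File "m.py", line 5, in rect
    k=max(cv2.findContours(m,cv2.RETR_EXTERNAL,cv2.CHAIN_APPROX_NONE)[0],key=cv2.contourArea)[:,0]
      ~~~^^^^^^^^^^^^^^^^^^^^^^^^^^^^^^^^^^^^^^^^^^^^^^^^^^^^^^^^^^^^^^^^^^^^^^^^^^^^^^^^^^^^
ValueError: max() iterable argument is empty
```

```bash
sed -i 's/gm=.*/gm=((s.max(2)>70)\&(s.max(2)<150)\&(s[...,0]-s[...,2]<12)).astype(np.uint8)*255/; s/(168,190,238,255)/(174,196,233,248)/; s/(160,235,225,310)/(163,240,224,303)/' m.py
python3 m.py; python3 -c "
from h import *
f=cam('top')['frame'];print(f[214,[170,180,190,200,210,220,230]],f[205:212,215])"
```

```text
top plate [475.  348.2] [111.8 149.2] 23.24
top tray [533.2   4.2] [158.7 178.2] 11.39
top mat [ 507.6 -355.7] [230.6 320.6] 3.67
side plate [472.3 345. ] [113.5 154.2] 23.44
side tray [520.9  23.9] [169.6 220.4] 11.7
side mat [ 516.3 -257.9] [216.3 206.9] 25.83
tab top centre (array([0.43112802, 0.3284773 , 0.12242806]), np.float64(0.004640011648536253))
[[ 38  34  32]
 [100 100 100]
 [ 79  78  78]
 [106 108 108]
 [ 37  36  34]
 [ 64  63  60]
 [ 36  35  33]] [[100  98  94]
 [104 107 106]
 [ 81  83  84]
 [ 41  41  37]
 [ 35  31  25]
 [ 95  95  99]
 [ 83  83  85]]
```

View pics/mat.png

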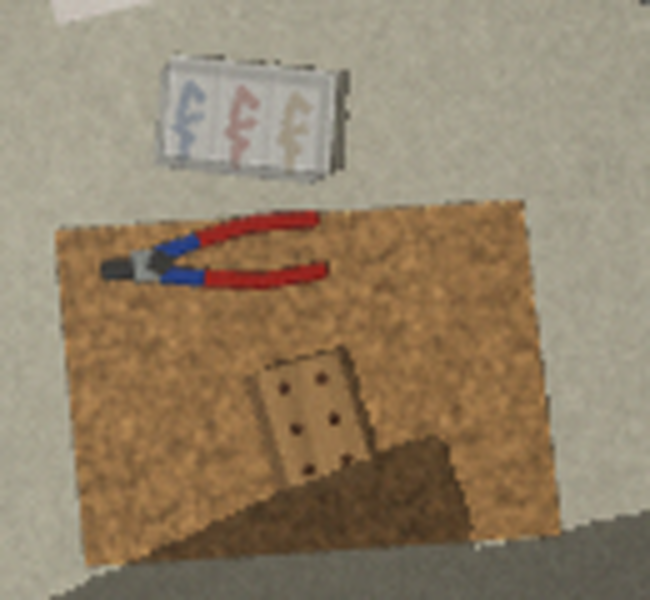

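The mat crop shows cutters at crop (100–330, 210–290), the block at (250–380, 345–500) partly in shadow, and clear cork on both sides of the block. I'll work in mat coordinates to choose the spot.

Run:
```python
from h import *
c=cam("top"); M=np.array([.5076,-.3557]); a=np.radians(3.67); Rm=np.array([[np.cos(a),-np.sin(a)],[np.sin(a),np.cos(a)]])
def mm(p,z): 
    p=np.array(p)/5.+[355,140]-.4; return ((onz(c,p,z)[:,:2]-M)@Rm*1000).round(0)
print("mat corners",mm([[57,228],[522,200],[560,535],[85,565]],.004).tolist())
print("block top",mm([[262,370],[345,345],[375,455],[290,492]],.036).tolist(),"holes",mm([[285,388],[321,378],[297,429],[334,419],[309,469],[347,460]],.036).tolist())
print("block base left",mm([[250,380],[278,487]],.004).tolist())
print("cutters",mm([[100,268],[318,213],[328,270],[240,289],[318,218]],.012).tolist())
s,T=tool(); print(T.round(3), s["eef_pos"])
print("yaw of tool y deg",np.degrees(np.arctan2(T[1,1],T[0,1])))
```

```text
mat corners [[116.0, 158.0], [115.0, -159.0], [-115.0, -159.0], [-114.0, 160.0]]
block top [[5.0, 37.0], [18.0, -19.0], [-56.0, -31.0], [-77.0, 27.0]] holes [[-8.0, 23.0], [-3.0, -1.0], [-36.0, 18.0], [-30.0, -7.0], [-63.0, 13.0], [-58.0, -12.0]]
block base left [[3.0, 38.0], [-70.0, 26.0]]
cutters [[85.0, 133.0], [113.0, -18.0], [74.0, -20.0], [65.0, 40.0], [110.0, -17.0]]
[[-0.     0.42  -0.907]
 [ 0.    -0.907 -0.42 ]
 [-1.    -0.     0.   ]] [ 0.28373084 -0.61245283  0.23128768]
yaw of tool y deg -65.14524262800627
```

{"fn": "drive_tool", "kwargs": {
  "steps": [
    [0,0,0,-8.59,1],
    [0,0,0,-8.59,1],
    [0,0,0,-8.59,1],
    [0,0,0,-8.59,1],
    [0,0,0,-8.59,1],
    [0,0,0,-8.59,1],
    [0,0,0,-8.59,1],
    [0,0,0,-8.59,1],
    [0,0,0,-8.59,1],
    [0,0,0,-8.59,1]
  ]
}}

```text
time: 1.5
eef_pos: [0.2837, -0.6125, 0.2313]
tcp_rot: [0.4, 0.583, -0.4, 0.583]
contact_force: [-0.4, 0.1, 0.5]
opening: 1.003
```

{"fn": "drive_tool", "kwargs": {
  "steps": [
    [0,0,0,-2.5,1],
    [0,3.4,-3.2,0,1],
    [0,3.4,-3.2,0,1],
    [0,3.4,-3.2,0,1],
    [0,3.4,-3.2,0,1],
    [0,3.4,-3.2,0,1],
    [0,3.4,-3.2,0,1],
    [0,3.4,-3.2,0,1],
    [0,3.4,-3.2,0,1],
    [0,3.4,-3.2,0,1]
  ]
}}

```text
time: 2.5
eef_pos: [0.4517, -0.2253, 0.2318]
tcp_rot: [0.389, 0.59, -0.389, 0.591]
contact_force: [0.9, -0.8, 0.5]
opening: 1.002
```

{"fn": "drive_tool", "kwargs": {
  "steps": [
    [0,3.3,-3.2,0,1],
    [0,3.3,-3.2,0,1],
    [0,3.3,-3.2,0,1],
    [0,0,0,0,1]
  ]
}}

```text
time: 2.9
eef_pos: [0.5054, -0.0952, 0.2317]
tcp_rot: [0.388, 0.592, -0.386, 0.592]
contact_force: [0.0, -0.7, -0.0]
opening: 1.0
```

```bash
cat > goto.py <<'E'
import sys
from h import *
t=np.array([float(v) for v in sys.argv[1:4]]); s,T=tool()
print("pos",s["eef_pos"].round(4),"yaw",np.degrees(np.arctan2(T[1,1],T[0,1])).round(2),"tool shift cm",((t-s["eef_pos"])@T*100).round(2),"F",s["contact_force"].round(1),"t",s["time"])
E
python3 goto.py .4525 .3385 .18
```

```text
pos [ 0.5054 -0.0952  0.2317] yaw 23.62 tool shift cm [  5.22  12.53 -41.86] F [ 0.  -0.7 -0. ] t 2.9
```

{"fn": "drive_tool", "kwargs": {
  "steps": [
    [0,1.25,-4.2,0,1],
    [0,1.25,-4.2,0,1],
    [0,1.25,-4.2,0,1],
    [0,1.25,-4.2,0,1],
    [0.5,1.25,-4.2,0,1],
    [0.5,1.25,-4.2,0,1],
    [0.5,1.25,-4.2,0,1],
    [0.5,1.25,-4.2,0,1],
    [0.5,1.25,-4.2,0,1],
    [0,1.25,-4.1,0,1]
  ]
}}

```text
time: 3.9
eef_pos: [0.4532, 0.3355, 0.2057]
tcp_rot: [0.389, 0.59, -0.389, 0.59]
contact_force: [0.4, -0.4, 0.6]
opening: 0.995
```

{"fn": "drive_tool", "kwargs": {
  "steps": [
    [0,0,0,0,1],
    [0,0,0,0,1]
  ]
}}

```text
time: 4.1
eef_pos: [0.4537, 0.3347, 0.2062]
tcp_rot: [0.388, 0.591, -0.389, 0.591]
contact_force: [0.0, -0.8, -0.2]
opening: 1.001
```

```bash
python3 goto.py .4525 .3385 .11
python3 - <<'E'
from h import *
ct,cs=cam("top"),cam("side")
a=cv2.resize(ct["frame"][180:270,150:250,::-1],(400,360),interpolation=cv2.INTER_CUBIC)
b=cv2.resize(cs["frame"][215:315,160:260,::-1],(400,400),interpolation=cv2.INTER_CUBIC)
o=np.zeros((400,800,3),np.uint8);o[:360,:400]=a;o[:,400:]=b;cv2.imwrite("pics/d1.png",o)
E
```

```text
pos [0.4537 0.3347 0.2062] yaw 23.34 tool shift cm [ 9.62  0.05 -0.41] F [ 0.  -0.8 -0.2] t 4.1
```

View pics/d1.png

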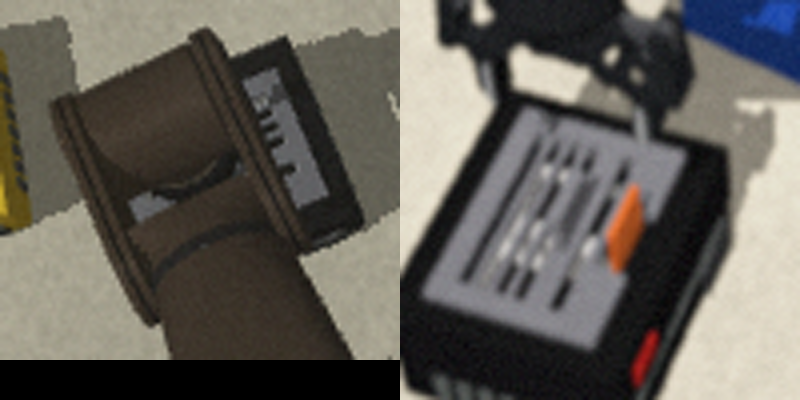

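The hand hangs square over the cover: in the side view the fingers are at (490,80) and (640,120), either side of the tab line. I go down and squeeze.

{"fn": "drive_tool", "kwargs": {
  "steps": [
    [2.4,0,-0.2,0,1],
    [2.4,0,-0.2,0,1],
    [2.4,0,0,0,1],
    [2.4,0,0,0,1],
    [0,0,0,0,1]
  ],
  "force": 25
}}

```text
time: 4.7
eef_pos: [0.4501, 0.3354, 0.1066]
tcp_rot: [0.387, 0.591, -0.392, 0.589]
contact_force: [-0.8, 0.1, -0.3]
opening: 1.004
```

{"fn": "drive_tool", "kwargs": {
  "steps": [
    [0,0,0,0,0.5],
    [0,0,0,0,0.3],
    [0,0,0,0,0],
    [0,0,0,0,0],
    [0,0,0,0,0],
    [0,0,0,0,0]
  ],
  "force": 25
}}

```text
time: 5.3
eef_pos: [0.4504, 0.3375, 0.1118]
tcp_rot: [0.387, 0.591, -0.391, 0.59]
contact_force: [-6.1, -3.9, 7.2]
opening: 0.366
```

{"fn": "drive_tool", "kwargs": {
  "steps": [
    [-0.2,-0.2,0,0,0],
    [0,0,0,0,0],
    [0,0,0,0,0]
  ]
}}

```text
time: 5.6
eef_pos: [0.4501, 0.3375, 0.1125]
tcp_rot: [0.389, 0.591, -0.389, 0.591]
contact_force: [-1.2, -0.5, 0.0]
opening: 0.363
```

{"fn": "drive_tool", "kwargs": {
  "steps": [
    [-0.2,0,0,0,0],
    [-0.2,0.1,0,0,0],
    [-0.2,0.1,0,0,0],
    [0,0,0,0,0]
  ]
}}

```text
time: 6.0
eef_pos: [0.4505, 0.3376, 0.1164]
tcp_rot: [0.388, 0.591, -0.39, 0.589]
contact_force: [-1.1, -0.7, -8.2]
opening: 0.361
```

{"fn": "drive_tool", "kwargs": {
  "steps": [
    [-0.2,0.1,0,0,0],
    [-0.2,0.1,0,0,0],
    [-0.2,0.1,0,0,0],
    [0,0,0,0,0]
  ]
}}

```text
time: 6.4
eef_pos: [0.4523, 0.3383, 0.1213]
tcp_rot: [0.387, 0.592, -0.391, 0.589]
contact_force: [-2.1, 0.9, -21.1]
opening: 0.366
```

```bash
cat > look.py <<'E'
import sys
from h import *
x,y,w,h,k=[int(v) for v in sys.argv[2:7]]; c=cam(sys.argv[1])
cv2.imwrite(f"pics/{sys.argv[7]}.png",cv2.resize(c["frame"][y:y+h,x:x+w,::-1],None,fx=k,fy=k,interpolation=cv2.INTER_CUBIC))
print(readout.get_state()["contact_force"],readout.get_state()["wrist_torque"])
E
python3 look.py side 150 215 120 120 5 e1
```

```text
[ -1.24056687   0.63079511 -20.89760043] [-0.39598611  1.58289983 -0.10949736]
```

View pics/e1.png

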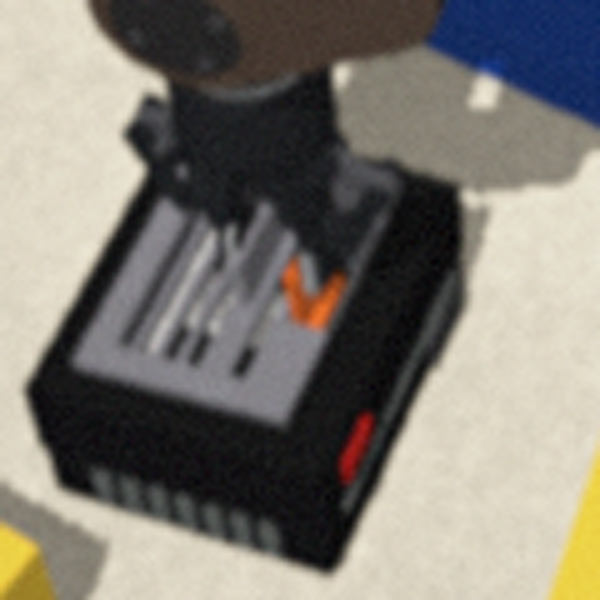

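The tab is squeezed inside the fingers (crop (320,300)). The load and its moment come from the +x side, so the barb is clear and the tongues are holding. I keep swinging the tab edge up with a softer grip.

{"fn": "drive_tool", "kwargs": {
  "steps": [
    [-0.2,0.1,0,0,0],
    [-0.2,0.1,0,0,0],
    [-0.1,0,0,0,0],
    [0,0,0,0,0]
  ],
  "force": 20
}}

```text
time: 6.85
eef_pos: [0.4543, 0.3391, 0.1263]
tcp_rot: [0.387, 0.592, -0.391, 0.589]
contact_force: [-2.2, 0.5, -27.8]
opening: 0.364
```

```bash
python3 look.py side 150 215 120 120 5 e2
python3 - <<'E'
from h import *
s,T=tool(); print(s["eef_pos"],T.round(3).tolist(),s["opening"])
E
```

```text
[ -0.84507459   0.68100047 -27.42185795] [-0.62274419  1.90441217 -0.07515477]
[0.45426525 0.33911808 0.12634295] [[-0.007, 0.919, 0.395], [-0.003, 0.395, -0.919], [-1.0, -0.007, 0.0]] 0.3644779362093799
```

View pics/e2.png

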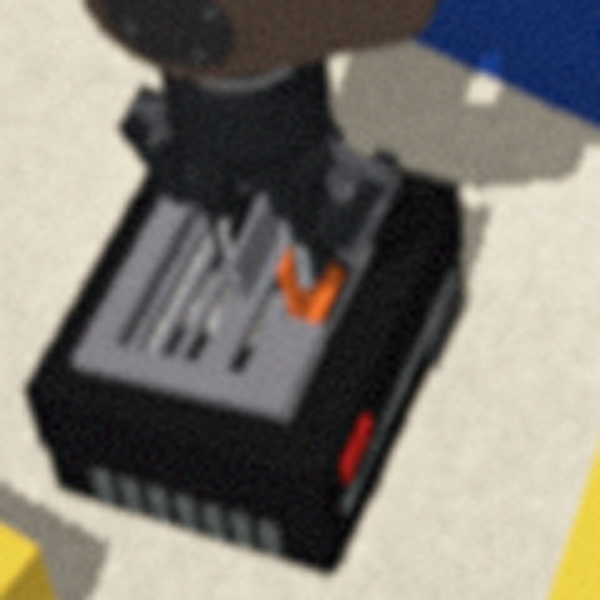

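The tab edge is rising (crop corner (290,418), about 1.4 px higher), and the force growth is slowing. I continue.

{"fn": "drive_tool", "kwargs": {
  "steps": [
    [-0.2,0.05,0,0,0],
    [-0.2,0.05,0,0,0],
    [0,0,0,0,0]
  ],
  "force": 20
}}

```text
time: 7.2
eef_pos: [0.4556, 0.3396, 0.1295]
tcp_rot: [0.387, 0.592, -0.391, 0.589]
contact_force: [2.1, 2.0, -32.1]
opening: 0.369
```

```bash
python3 look.py side 150 215 120 120 5 e3
python3 - <<'E'
from h import *
c=cam("side"); a=np.radians(23.24); ex=np.array([np.cos(a),np.sin(a),0]); ey=np.array([-ex[1],ex[0],0]); m=np.array([.475,.3482,.106])
for dx,dy in((-56,75),(56,75),(-56,-75),(56,-75)):
    for z in (0,10,20): print(dx,dy,z,((proj(c,m+ex*dx/1e3+ey*dy/1e3+[0,0,z/1e3])-[150,215])*5).round(0))
E
```

```text
[  1.83445391   1.73529408 -31.84181378] [-0.35032287  1.53848698 -0.07590718]
-56 75 0 [[280. 432.]]
-56 75 10 [[278. 421.]]
-56 75 20 [[276. 409.]]
56 75 0 [[ 66. 367.]]
56 75 10 [[ 63. 356.]]
56 75 20 [[ 60. 344.]]
-56 -75 0 [[396. 190.]]
-56 -75 10 [[395. 179.]]
-56 -75 20 [[394. 167.]]
56 -75 0 [[195. 134.]]
56 -75 10 [[192. 122.]]
56 -75 20 [[190. 110.]]
```

View pics/e3.png

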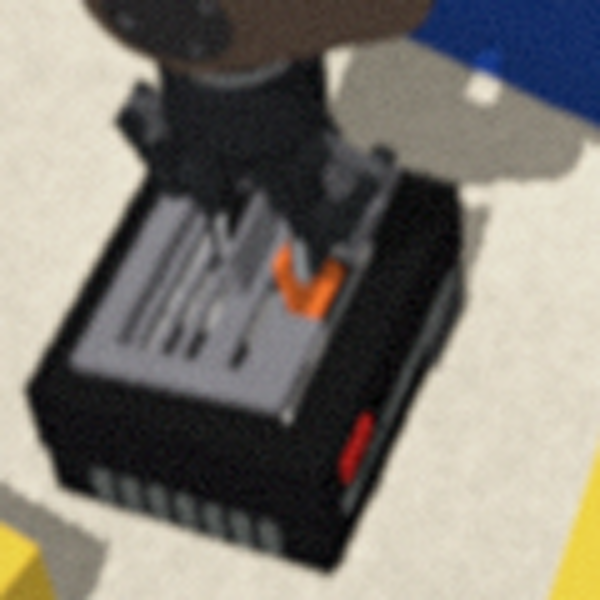

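The underside edge of the tab side is now visible (crop (287,415)–(370,240)): that edge is up about 15 mm and the far edge is still low. I continue upward.

{"fn": "drive_tool", "kwargs": {
  "steps": [
    [-0.2,0,0,0,0],
    [-0.2,0,0,0,0],
    [0,0,0,0,0]
  ],
  "force": 20
}}

```text
time: 7.6
eef_pos: [0.4566, 0.3399, 0.132]
tcp_rot: [0.388, 0.591, -0.39, 0.59]
contact_force: [7.7, 6.1, -40.2]
opening: 0.37
```

{"fn": "drive_tool", "kwargs": {
  "steps": [
    [0,-0.2,0,0,0],
    [0,-0.2,0,0,0],
    [0,0,0,0,0]
  ],
  "force": 25
}}

```text
time: 7.9
eef_pos: [0.4545, 0.3385, 0.1322]
tcp_rot: [0.389, 0.59, -0.389, 0.591]
contact_force: [12.8, 6.6, -42.8]
opening: 0.367
```

{"fn": "drive_tool", "kwargs": {
  "steps": [
    [-0.1,0.2,0,0,0],
    [-0.2,0.1,0,0,0],
    [-0.2,0.1,0,0,0],
    [0,0,0,0,0]
  ],
  "force": 25
}}

```text
time: 8.3
eef_pos: [0.4562, 0.3392, 0.1356]
tcp_rot: [0.387, 0.591, -0.39, 0.59]
contact_force: [9.6, 5.6, -43.8]
opening: 0.366
```

```bash
python3 look.py side 150 215 120 120 5 e4
```

```text
[  9.46949475   5.16902115 -43.78012227] [-0.09155373  0.5561457   0.04461873]
```

View pics/e4.png

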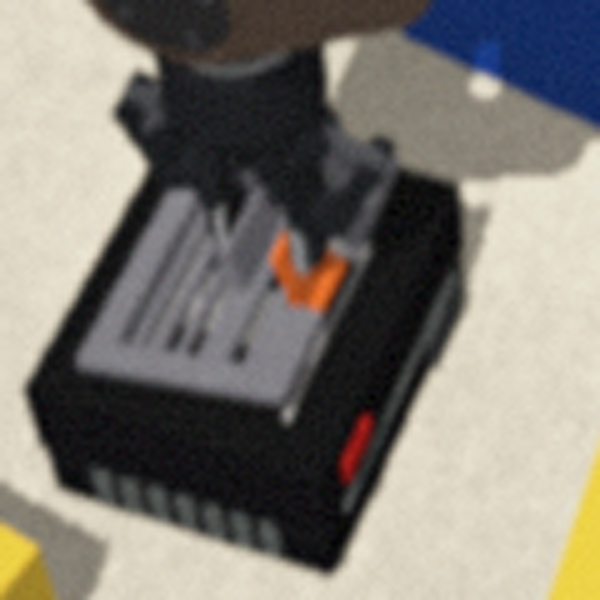

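{"fn": "drive_tool", "kwargs": {
  "steps": [
    [0,0.2,0,0,0],
    [0,0.2,0,0,0],
    [0,0,0,0,0]
  ],
  "force": 25
}}

```text
time: 8.65
eef_pos: [0.4568, 0.3395, 0.1361]
tcp_rot: [0.384, 0.593, -0.394, 0.588]
contact_force: [-1.2, -0.8, -34.5]
opening: 0.359
```

```bash
python3 -c "
from h import *
s,T=tool();print(s['contact_force'],s['wrist_torque'],s['eef_pos'],s['opening'])"
```

```text
[ -1.1966705   -0.81572167 -34.4846061 ] [-0.9939242   2.18546534 -0.02998181] [0.45679844 0.33945796 0.13614903] 0.3593101492862109
```

The side-force is gone and the load sits at the tongues, so the lift itself is pinning them under the lip. I ease the lift and draw to −x.

{"fn": "drive_tool", "kwargs": {
  "steps": [
    [0.25,-0.2,0,0,0],
    [0.1,-0.3,0,0,0],
    [0,-0.3,0,0,0],
    [0,0,0,0,0]
  ],
  "force": 25
}}

```text
time: 9.05
eef_pos: [0.4538, 0.3377, 0.1352]
tcp_rot: [0.388, 0.59, -0.39, 0.591]
contact_force: [-3.4, -12.5, -15.7]
opening: 0.367
```

```bash
cat > st.py <<'E'
from h import *
s,T=tool();F=s['contact_force']@T;M=s['wrist_torque']@T;print('F tool',F.round(1),'M tool',M.round(2),s['eef_pos'].round(4),s['opening'].round(3))
E
python3 st.py
```

```text
Traceback (most recent call last):
  File "st.py", line 2, in <module>
    s,T=tool();F=s['contact_force']@T;M=s['wrist_torque']@T;print('F tool',F.round(1),'M tool',M.round(2),s['eef_pos'].round(4),s['opening'].round(3))
                                                                                                                                ^^^^^^^^^^^^^^^^^^
AttributeError: 'float' object has no attribute 'round'
```

{"fn": "drive_tool", "kwargs": {
  "steps": [
    [0,-0.1,0,0,0],
    [0,0,0,0,0],
    [0,0,0,0,0]
  ],
  "force": 25
}}

```text
time: 9.35
eef_pos: [0.4582, 0.3409, 0.1454]
tcp_rot: [0.394, 0.587, -0.384, 0.594]
contact_force: [0.7, -0.7, -0.6]
opening: 0.364
```

```bash
sed -i "s/s\['opening'\].round(3)/s['opening']/" st.py; python3 st.py
```

```text
F tool [0.6 0.4 1. ] M tool [-0.    0.01 -0.01] [0.4582 0.3409 0.1454] 0.36350570527764237
```

{"fn": "drive_tool", "kwargs": {
  "steps": [
    [0,0,0,0,0],
    [0,0,0,0,0]
  ]
}}

```text
time: 9.55
eef_pos: [0.4578, 0.3407, 0.1448]
tcp_rot: [0.393, 0.588, -0.384, 0.593]
contact_force: [-0.6, -0.4, -1.8]
opening: 0.368
```

```bash
python3 st.py; python3 look.py side 140 200 130 130 4 e5
```

```text
F tool [ 1.8 -0.7  0.1] M tool [-0.01 -0.   -0.03] [0.4578 0.3407 0.1448] 0.36752174555062805
[ 0.51374124  0.14566912 -1.24352359] [0.0161259  0.04231862 0.02709748]
```

View pics/e5.png

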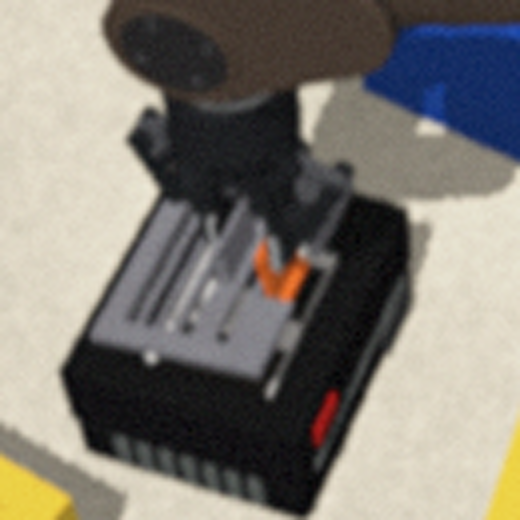

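The cover has come free: the load is about 1.5 N (its weight) with no moment, and the plate is clear of the top with the white filter showing at (285,350). I lift.

{"fn": "drive_tool", "kwargs": {
  "steps": [
    [-0.3,0,0,0,0],
    [-0.5,0,0,0,0],
    [-0.5,0,0,0,0],
    [0,0,0,0,0]
  ],
  "force": 40
}}

```text
time: 10.0
eef_pos: [0.4537, 0.339, 0.1531]
tcp_rot: [0.39, 0.59, -0.388, 0.591]
contact_force: [0.9, -0.3, -1.3]
opening: 0.362
```

{"fn": "drive_tool", "kwargs": {
  "steps": [
    [-1,0,0,0,0],
    [-2,0,0,0,0],
    [-2,0,0,0,0],
    [-2,0,0,0,0],
    [-1,0,0,0,0],
    [0,0,0,0,0],
    [0,0,0,0,0]
  ]
}}

```text
time: 10.7
eef_pos: [0.4526, 0.3385, 0.2312]
tcp_rot: [0.389, 0.591, -0.389, 0.59]
contact_force: [-0.7, 0.1, -1.0]
opening: 0.362
```

```bash
python3 st.py; python3 goto.py .505 -.1 .235; python3 look.py side 100 110 190 190 4 e6
```

```text
F tool [ 1.  -0.6 -0.3] M tool [ 0.02 -0.    0.01] [0.4526 0.3385 0.2312] 0.36236157717756573
pos [0.4526 0.3385 0.2312] yaw 23.26 tool shift cm [ -0.37 -12.5   42.35] F [-0.7  0.1 -1. ] t 10.7
[-0.70484504  0.84698389 -1.54121187] [-0.00715291  0.02047788  0.00885854]
```

View pics/e6.png

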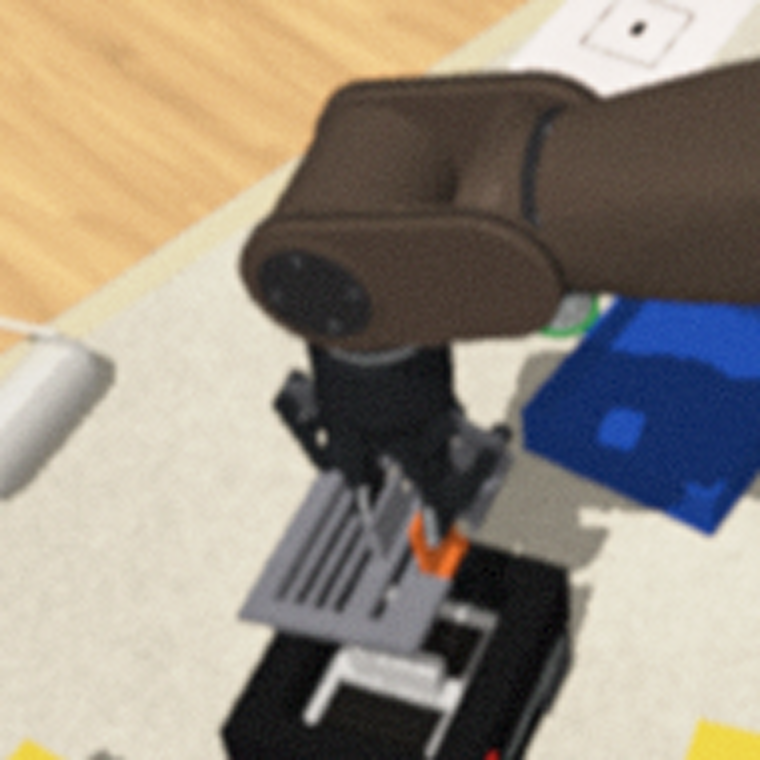

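Run:
```python
from h import *
c=cam("side"); s,T=tool(); g=s["eef_pos"]+[0,0,.0187]; ex=T[:,1]; ey=-T[:,2]
for dz in(-15,-19,-23):
  for tilt in(0,5,10):
    t=np.radians(tilt); X=ex*np.cos(t)-np.array([0,0,np.sin(t)]); Z=np.array([0,0,np.cos(t)])+ex*np.sin(t)
    print(dz,tilt,[proj(c,g+X*x/1e3+ey*.075+Z*dz/1e3).round(1)[0].tolist() for x in(80.5,-31.5)])
```

```text
-15 0 [[154.8, 257.2], [201.0, 270.5]]
-15 5 [[156.0, 259.3], [201.3, 269.9]]
-15 10 [[157.3, 261.3], [201.6, 269.3]]
-19 0 [[155.1, 258.3], [201.1, 271.6]]
-19 5 [[156.4, 260.3], [201.7, 271.0]]
-19 10 [[157.9, 262.4], [202.1, 270.4]]
-23 0 [[155.4, 259.3], [201.3, 272.6]]
-23 5 [[156.8, 261.4], [202.0, 272.1]]
-23 10 [[158.4, 263.5], [202.5, 271.5]]
```

The cover hangs in the grip about 10° nose-down at the tongue edge. The filter with its white bar is visible in the well at crop (390,660). I carry the cover to the right-hand part of the mat.

{"fn": "drive_tool", "kwargs": {
  "steps": [
    [0,-0.6,2,0,0],
    [0,-1.2,4,0,0],
    [0,-1.3,4.5,0,0],
    [0,-1.3,4.5,0,0],
    [0,-1.3,4.5,0,0],
    [0,-1.3,4.5,0,0],
    [0,-1.3,4.5,0,0],
    [0,-1.3,4.5,0,0],
    [0,-1.2,4.5,0,0],
    [0,-1.2,4,0,0]
  ]
}}

```text
time: 11.8
eef_pos: [0.506, -0.0921, 0.2307]
tcp_rot: [0.389, 0.591, -0.389, 0.59]
contact_force: [0.5, 0.6, -0.8]
opening: 0.366
```

{"fn": "drive_tool", "kwargs": {
  "steps": [
    [0,-0.5,1,-3.5,0],
    [0,0,0,-7,0],
    [0,0,0,-8,0],
    [0,0,0,-8,0],
    [0,0,0,-8,0],
    [0,0,0,-8,0],
    [0,0,0,-8,0],
    [0,0,0,-8,0],
    [0,0,0,-7,0],
    [0,0,0,-4.9,0]
  ]
}}

```text
time: 12.8
eef_pos: [0.5053, -0.101, 0.2304]
tcp_rot: [-0.024, 0.708, 0.024, 0.706]
contact_force: [-0.7, 0.3, -1.1]
opening: 0.368
```

```bash
python3 st.py; python3 goto.py .5254 -.4773 .10
```

```text
F tool [ 1.1  0.3 -0.7] M tool [ 0.01 -0.02 -0.07] [ 0.5053 -0.101   0.2304] 0.3683028584283099
pos [ 0.5053 -0.101   0.2304] yaw 93.89 tool shift cm [ 13.   -37.7   -0.52] F [-0.7  0.3 -1.1] t 12.8
```

{"fn": "drive_tool", "kwargs": {
  "steps": [
    [0,-2,0,0.2,0],
    [0,-4.2,0,0,0],
    [0,-4.5,0,0,0],
    [0,-4.5,-0.1,0,0],
    [0,-4.5,-0.1,0,0],
    [0,-4.5,-0.1,0,0],
    [0,-4.5,-0.1,0,0],
    [0,-4.5,-0.1,0,0],
    [0,-3,0,0,0],
    [0,-1.5,0,0,0]
  ]
}}

```text
time: 13.8
eef_pos: [0.5227, -0.4801, 0.2296]
tcp_rot: [-0.02, 0.707, 0.021, 0.706]
contact_force: [1.0, 1.2, -1.6]
opening: 0.365
```

{"fn": "drive_tool", "kwargs": {
  "steps": [
    [3,0,0,0,0],
    [4,0,0,0,0],
    [4,0,0,0,0],
    [2.5,0,0,0,0],
    [1,0,0,0,0],
    [0,0,0,0,0],
    [0,0,0,0,0]
  ]
}}

```text
time: 14.5
eef_pos: [0.5246, -0.4782, 0.0885]
tcp_rot: [-0.022, 0.706, 0.021, 0.707]
contact_force: [-0.2, -0.4, -0.8]
opening: 0.365
```

```bash
python3 st.py; python3 goto.py .5254 -.4773 .03
```

```text
F tool [ 0.8 -0.4 -0.3] M tool [ 0.06 -0.03 -0.02] [ 0.5246 -0.4782  0.0885] 0.3651927107147289
pos [ 0.5246 -0.4782  0.0885] yaw 93.48 tool shift cm [5.85 0.1  0.08] F [-0.2 -0.4 -0.8] t 14.5
```

{"fn": "drive_tool", "kwargs": {
  "steps": [
    [2,0.5,0,0,0],
    [1.2,0,0,0,0],
    [0.5,0,0,0,0],
    [0,0,0,0,0]
  ],
  "force": 25
}}

```text
time: 14.9
eef_pos: [0.5233, -0.4727, 0.0496]
tcp_rot: [-0.021, 0.707, 0.021, 0.707]
contact_force: [-0.4, -0.5, -0.8]
opening: 0.364
```

{"fn": "drive_tool", "kwargs": {
  "steps": [
    [0.4,0,0,0,0],
    [0.3,0,0,0,0],
    [0.2,0,0,0,0],
    [0,0,0,0,0]
  ]
}}

```text
time: 15.3
eef_pos: [0.5242, -0.4744, 0.0426]
tcp_rot: [-0.022, 0.706, 0.02, 0.708]
contact_force: [0.5, -2.2, 2.0]
opening: 0.363
```

```bash
python3 st.py
```

```text
F tool [-2.  -2.3  0.3] M tool [-0.01 -0.   -0.2 ] [ 0.5242 -0.4744  0.0426] 0.36284213249653585
```

The far foot touches at the height I predicted. I roll the cover level by going down with a small draw to −x.

{"fn": "drive_tool", "kwargs": {
  "steps": [
    [0.2,-0.1,0,0,0],
    [0.2,-0.1,0,0,0],
    [0.2,-0.1,0,0,0],
    [0,0,0,0,0]
  ],
  "force": 20
}}

```text
time: 15.7
eef_pos: [0.5233, -0.4754, 0.0339]
tcp_rot: [-0.021, 0.707, 0.022, 0.707]
contact_force: [0.4, -1.7, 0.7]
opening: 0.363
```

```bash
python3 st.py
```

```text
F tool [-0.7 -1.8  0.3] M tool [ 0.04 -0.11 -0.14] [ 0.5233 -0.4754  0.0339] 0.36309175462043203
```

{"fn": "drive_tool", "kwargs": {
  "steps": [
    [0.2,-0.1,0,0,0],
    [0.1,-0.05,0,0,0],
    [0,0,0,0,0]
  ]
}}

```text
time: 16.0
eef_pos: [0.5235, -0.4758, 0.0328]
tcp_rot: [-0.02, 0.708, 0.023, 0.706]
contact_force: [-2.9, 4.8, 8.6]
opening: 0.363
```

```bash
python3 st.py
```

```text
F tool [-8.6  5.  -2.7] M tool [-0.02  0.3   0.68] [ 0.5235 -0.4758  0.0328] 0.3626754839423498
```

{"fn": "drive_tool", "kwargs": {
  "steps": [
    [0.1,0.15,0,0,0],
    [0.1,0,0,0,0],
    [0.1,0,0,0,0],
    [0,0,0,0,0]
  ]
}}

```text
time: 16.4
eef_pos: [0.5235, -0.4758, 0.0327]
tcp_rot: [-0.021, 0.707, 0.022, 0.706]
contact_force: [-5.8, 5.1, 17.2]
opening: 0.364
```

```bash
python3 st.py;python3 look.py side 270 80 140 140 5 f1; python3 look.py top 350 130 150 150 5 f1t
```

```text
F tool [-17.1   5.5  -5.5] M tool [0.01 0.91 0.93] [ 0.5235 -0.4758  0.0327] 0.364238020250036
[-6.35476247  4.41634137 17.14134206] [0.89294715 0.92664202 0.03405523]
[-6.42561975  4.72486219 17.12580856] [0.90985066 0.98254752 0.0398145 ]
```

View pics/f1.png

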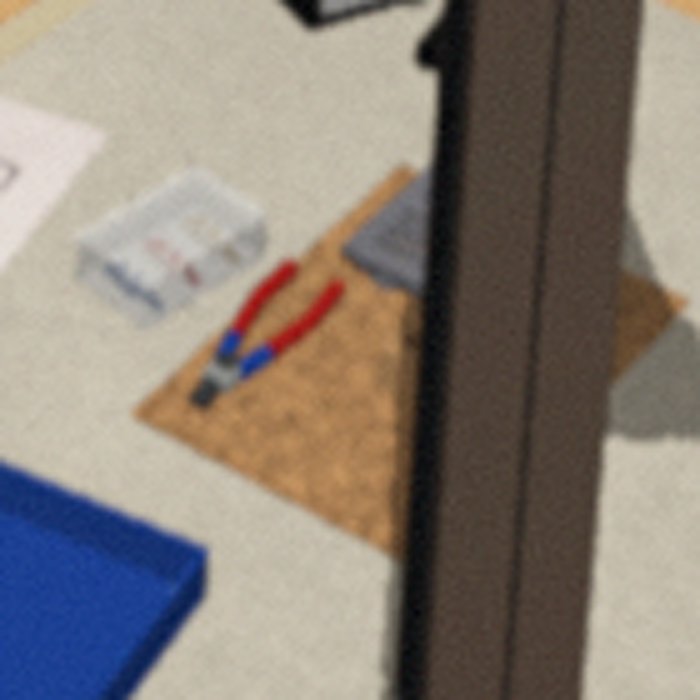

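The side crop shows the cover's corner at (345,250), px (339,130), over the mat and clear of the cutters; the arm hides the rest. I check its height and tilt by projection.

Run:
```python
from h import *
s,T=tool(); g=s["eef_pos"]; ex=T[:,1]; ey=-T[:,2]; ex[2]=ey[2]=0
M=np.array([.5076,-.3557]); a=np.radians(3.67); Rm=np.array([[np.cos(a),-np.sin(a)],[np.sin(a),np.cos(a)]])
for n in("side","top"):
  c=cam(n)
  for x,y in((80.5,75),(80.5,-75),(-31.5,75),(-31.5,-75)):
    P=g+ex*x/1e3+ey*y/1e3; P[2]=.024; print(n,x,y,((P[:2]-M)@Rm*1e3).round(0),proj(c,P).round(1)[0], "z+10",proj(c,P+[0,0,.01]).round(1)[0])
  f=c["frame"]; s_=f.astype(int); m=((s_[...,2]-s_[...,0]>4)&(s_.max(2)>55)&(s_.max(2)<140)).astype(np.uint8)*255
  b=(330,60,420,190) if n=="side" else (360,170,480,265)
  g0=np.zeros_like(m); g0[b[1]:b[3],b[0]:b[2]]=m[b[1]:b[3],b[0]:b[2]]
  g0=cv2.morphologyEx(g0,cv2.MORPH_OPEN,np.ones((2,2),np.uint8))
  for k in cv2.findContours(g0,0,2)[0]:
    if cv2.contourArea(k)>25: print(n,cv2.contourArea(k),cv2.approxPolyDP(cv2.convexHull(k),2,True)[:,0].tolist())
```

```text
side 80.5 75 [-67. -40.] [376.1 148.2] z+10 [376.5 145.9]
side 80.5 -75 [ 83. -41.] [337.5 129.1] z+10 [337.8 126.8]
side -31.5 75 [ -67. -152.] [393.6 130.3] z+10 [394.1 128. ]
side -31.5 -75 [  83. -153.] [355.7 112.5] z+10 [356.  110.2]
top 80.5 75 [-67. -40.] [431.6 234. ] z+10 [432.5 233.6]
top 80.5 -75 [ 83. -41.] [426.9 189.7] z+10 [427.8 189.1]
top -31.5 75 [ -67. -152.] [465.2 231.9] z+10 [466.3 231.6]
top -31.5 -75 [  83. -153.] [460.1 187.7] z+10 [461.2 187.1]
```

{"fn": "drive_tool", "kwargs": {
  "steps": [
    [0,0.2,-0.2,0,0],
    [0,0,0,0,0],
    [0,0,0,0,0]
  ]
}}

```text
time: 16.9
eef_pos: [0.5233, -0.4757, 0.0327]
tcp_rot: [-0.023, 0.705, 0.02, 0.708]
contact_force: [0.8, -1.7, 10.8]
opening: 0.362
```

```bash
python3 st.py
```

```text
F tool [-10.8  -1.8   0.8] M tool [0.09 0.05 0.09] [ 0.5233 -0.4757  0.0327] 0.36173778832728026
```

The load is now centred with no moments, so the skirt is seated flat. I release slowly and go straight up.

{"fn": "drive_tool", "kwargs": {
  "steps": [
    [-0.1,0,0,0,0.4],
    [0,0,0,0,0.5],
    [0,0,0,0,0.6],
    [0,0,0,0,0.7],
    [0,0,0,0,0.75],
    [0,0,0,0,0.75]
  ]
}}

```text
time: 17.5
eef_pos: [0.5211, -0.4734, 0.029]
tcp_rot: [-0.021, 0.707, 0.022, 0.706]
contact_force: [0.2, -0.6, 0.3]
opening: 0.753
```

{"fn": "drive_tool", "kwargs": {
  "steps": [
    [-0.5,0,0,0,0.75],
    [-1,0,0,0,0.75],
    [-3,0,0,0,0.75],
    [-4,0,0,0,0.8],
    [-4,0,0,0,1],
    [-4,0,0,0,1],
    [-3,0,0,0,1]
  ]
}}

```text
time: 18.2
eef_pos: [0.5221, -0.4746, 0.2299]
tcp_rot: [-0.023, 0.706, 0.02, 0.708]
contact_force: [1.1, -0.5, -0.6]
opening: 0.997
```

```bash
python3 st.py; python3 goto.py .505 -.1 .235
```

```text
F tool [ 0.6 -0.6  1.1] M tool [ 0.05  0.   -0.01] [ 0.5221 -0.4746  0.2299] 0.9969202339752363
pos [ 0.5221 -0.4746  0.2299] yaw 93.45 tool shift cm [-0.67 37.49  0.55] F [ 1.1 -0.5 -0.6] t 18.2
```

{"fn": "drive_tool", "kwargs": {
  "steps": [
    [-0.3,3,0,0,1],
    [0,4.5,0,0,1],
    [0,4.5,0,0,1],
    [0,4.5,0,0,1],
    [0,4.5,0,0,1],
    [0,4.5,0,0,1],
    [0,4.5,0,0,1],
    [0,4.5,0,0,1],
    [0,3,0,0,1],
    [0,0,0,-4,1]
  ]
}}

```text
time: 19.2
eef_pos: [0.4985, -0.0962, 0.2291]
tcp_rot: [-0.048, 0.705, 0.048, 0.706]
contact_force: [-0.5, -0.1, 0.4]
opening: 1.0
```

{"fn": "drive_tool", "kwargs": {
  "steps": [
    [0,0,0,-8,1],
    [0,0,0,-7.8,1],
    [0,0,0,0,1]
  ]
}}

```text
time: 19.5
eef_pos: [0.4991, -0.0995, 0.229]
tcp_rot: [-0.143, 0.692, 0.142, 0.693]
contact_force: [0.6, -0.7, -0.5]
opening: 1.005
```

```bash
cat > n.py <<'E'
from h import *
ct,cs=cam("top"),cam("side")
a=cv2.resize(ct["frame"][185:260,165:245,::-1],(400,375),interpolation=cv2.INTER_CUBIC)
b=cv2.resize(cs["frame"][232:332,152:252,::-1],(400,400),interpolation=cv2.INTER_CUBIC)
d=cv2.resize(ct["frame"][160:260,355:475,::-1],(240,200)); e=cv2.resize(cs["frame"][90:200,290:420,::-1],(234,198))
o=np.zeros((600,800,3),np.uint8);o[:375,:400]=a;o[:400,400:]=b;o[400:600,:240]=d;o[400:598,250:484]=e;cv2.imwrite("pics/g1.png",o)
for c,n,bx,z in((ct,"top",(172,192,240,252),.091),(cs,"side",(155,240,235,315),.091)):
    m=cv2.inRange(c["frame"],(165,165,165),(255,255,255)); x0,y0,x1,y1=bx; g=np.zeros_like(m); g[y0:y1,x0:x1]=m[y0:y1,x0:x1]
    k,l,s,ce=cv2.connectedComponentsWithStats(g)
    for i in range(1,k):
        if s[i,4]>8: print(n,s[i],ce[i].round(1),onz(c,ce[i],z).round(4))
E
python3 n.py; python3 goto.py .475 .348 .16
```

```text
top [199 214   4   8  12] [200.5 217.5] [[0.4898 0.3593 0.091 ]]
side [155 240  29  50 742] [164.2 256.5] [[0.5775 0.3693 0.091 ]]
side [204 240  31   9 153] [223.6 242.6] [[0.4965 0.2358 0.091 ]]
side [177 256  47  34 459] [198.3 273.6] [[0.4741 0.347  0.091 ]]
side [225 294  10  21 110] [231.2 307.1] [[0.3455 0.3601 0.091 ]]
side [155 298   9  17  68] [157.1 308.7] [[0.4732 0.4812 0.091 ]]
pos [ 0.499  -0.0997  0.2286] yaw 113.09 tool shift cm [ 6.84 42.13 15.34] F [-0.2  0.1  0.2] t 19.6
```

No more pictures to view, so I go by numbers. I check the cover on the mat with a mask and move to the filter.

{"fn": "drive_tool", "kwargs": {
  "steps": [
    [0,4.2,1.5,0,1],
    [0,4.2,1.5,0,1],
    [0,4.2,1.5,0,1],
    [0,4.2,1.5,0,1],
    [0,4.2,1.5,0,1],
    [0,4.2,1.5,0,1],
    [0,4.2,1.6,0,1],
    [0,4.2,1.6,0,1],
    [0,4.2,1.6,0,1],
    [0,4.2,1.6,0,1]
  ]
}}

```text
time: 20.6
eef_pos: [0.4744, 0.3489, 0.2283]
tcp_rot: [-0.142, 0.693, 0.142, 0.693]
contact_force: [0.8, -0.4, -0.3]
opening: 1.001
```

{"fn": "drive_tool", "kwargs": {
  "steps": [
    [2,0,0,0,1],
    [2,0,0,0,1],
    [0,0,0,0,1]
  ]
}}

```text
time: 20.9
eef_pos: [0.4726, 0.3465, 0.1845]
tcp_rot: [-0.143, 0.695, 0.141, 0.69]
contact_force: [-1.3, 0.6, -1.5]
opening: 1.001
```

```bash
python3 goto.py .475 .348 .069
cat > chk.py <<'E'
from h import *
M=np.array([.5076,-.3557]); a=np.radians(3.67); Rm=np.array([[np.cos(a),-np.sin(a)],[np.sin(a),np.cos(a)]])
for n,b in(("top",(360,170,475,262)),("side",(300,90,420,190))):
  c=cam(n); s=c["frame"].astype(int); m=((s[...,2]>=s[...,0]-3)&(s.max(2)>55)&(s.max(2)<150)).astype(np.uint8)*255
  g=np.zeros_like(m); g[b[1]:b[3],b[0]:b[2]]=m[b[1]:b[3],b[0]:b[2]]
  k=cv2.morphologyEx(g,cv2.MORPH_OPEN,np.ones((2,2),np.uint8)); k=cv2.morphologyEx(k,cv2.MORPH_CLOSE,np.ones((7,7),np.uint8))
  for q in cv2.findContours(k,0,1)[0]:
    if cv2.contourArea(q)>200: 
      w=((onz(c,q[:,0],.024)[:,:2]-M)@Rm*1e3).astype(np.float32); print(n,cv2.contourArea(q),"in mat mm",np.round(cv2.boxPoints(cv2.minAreaRect(w))).tolist(),cv2.minAreaRect(w))
E
python3 chk.py
```

```text
pos [0.4726 0.3465 0.1845] yaw 113.19 tool shift cm [11.55  0.04  0.35] F [-1.3  0.6 -1.5] t 20.9
top 1300.5 in mat mm [[-66.0, -147.0], [82.0, -148.0], [82.0, -34.0], [-65.0, -33.0]] ((8.249259948730469, -90.38156127929688), (113.60394287109375, 147.76072692871094), 89.66189575195312)
```

The cover lies flat and square at mat (8,−90) mm, measured 114×148 mm, on the mat. I go down to the pull bar.

{"fn": "drive_tool", "kwargs": {
  "steps": [
    [2.5,0,0.2,0,1],
    [2.5,0,0.1,0,1],
    [2.5,0,0,0,1],
    [2.2,0,0,0,1],
    [1.5,0,0,0,1],
    [0,0,0,0,1],
    [0,0,0,0,1]
  ]
}}

```text
time: 21.7
eef_pos: [0.4782, 0.3485, 0.0771]
tcp_rot: [-0.142, 0.692, 0.142, 0.693]
contact_force: [0.2, 0.4, -0.1]
opening: 0.999
```

```bash
python3 goto.py .475 .348 .069; python3 st.py
python3 - <<'E'
import cv2,numpy as np
from h import *
old=cv2.imread("pics/top0.png")[...,::-1]; new=cam("top")["frame"]
for f in(old,new):
    g=cv2.cvtColor(np.ascontiguousarray(f[200:245,395:440]),cv2.COLOR_RGB2GRAY).astype(float)
    bl=g-cv2.GaussianBlur(g,(0,0),4)
    mn=(bl==cv2.erode(bl,np.ones((5,5))))&(bl<-16); print([(int(x)+395,int(y)+200,int(bl[y,x])) for y,x in np.argwhere(mn)])
E
```

```text
pos [0.4782 0.3485 0.0771] yaw 113.22 tool shift cm [ 0.81  0.08 -0.32] F [ 0.2  0.4 -0.1] t 21.7
F tool [0.1 0.3 0.3] M tool [-0.02 -0.03 -0.04] [0.4782 0.3485 0.0771] 0.998524849671212
[(415, 202, -19), (435, 205, -18), (399, 208, -17), (419, 210, -38), (415, 211, -32), (424, 211, -42), (410, 212, -46), (404, 215, -24), (419, 215, -56), (412, 217, -58), (426, 217, -36), (405, 219, -21), (407, 223, -21), (421, 224, -59), (396, 225, -18), (414, 226, -61), (429, 227, -37), (439, 228, -24), (409, 229, -21), (436, 229, -20), (400, 231, -19), (432, 231, -22), (395, 232, -19), (424, 232, -47), (416, 234, -48), (411, 238, -22), (419, 238, -18), (422, 238, -16), (405, 242, -32), (397, 244, -27), (400, 244, -27)]
[(431, 200, -17), (435, 201, -19), (415, 202, -18), (426, 202, -22), (439, 203, -20), (432, 207, -32), (398, 208, -18), (436, 209, -22), (419, 210, -39), (415, 211, -29), (411, 212, -46), (424, 212, -40), (433, 214, -24), (404, 215, -23), (419, 215, -52), (437, 215, -19), (412, 217, -53), (426, 217, -30), (433, 217, -20), (405, 218, -24), (437, 219, -21), (434, 221, -18), (407, 223, -22), (427, 223, -36), (397, 224, -19), (421, 224, -58), (434, 224, -20), (414, 226, -61), (428, 226, -40), (438, 227, -26), (408, 228, -22), (399, 230, -18), (429, 231, -43), (395, 232, -18), (424, 232, -55), (416, 234, -58), (430, 234, -41), (409, 235, -20), (426, 236, -16), (422, 237, -16), (419, 238, -19), (415, 239, -16), (437, 239, -18), (397, 240, -16)]
```

All six block holes are at the same pixels as before, so the block has not moved. I grip the bar.

{"fn": "drive_tool", "kwargs": {
  "steps": [
    [0.4,0,-0.2,0,1],
    [0.3,0,0,0,0.6],
    [0,0,0,0,0.3],
    [0,0,0,0,0],
    [0,0,0,0,0],
    [0,0,0,0,0],
    [0,0,0,0,0]
  ],
  "force": 40
}}

```text
time: 22.45
eef_pos: [0.4758, 0.3476, 0.0691]
tcp_rot: [-0.142, 0.692, 0.143, 0.693]
contact_force: [0.6, 0.4, -0.7]
opening: 0.159
```

```bash
python3 st.py
```

```text
F tool [0.7 0.1 0.7] M tool [0.03 0.05 0.08] [0.4758 0.3476 0.0691] 0.15874045595838077
```

The bar is held (13.5 mm between the pads). I lift straight up.

{"fn": "drive_tool", "kwargs": {
  "steps": [
    [-0.3,0,0,0,0],
    [-0.6,0,0,0,0],
    [-1,0,0,0,0],
    [-1,0,0,0,0],
    [-1,0,0,0,0],
    [0,0,0,0,0]
  ]
}}

```text
time: 23.05
eef_pos: [0.4769, 0.3482, 0.1106]
tcp_rot: [-0.142, 0.691, 0.143, 0.694]
contact_force: [0.4, 0.5, -1.9]
opening: 0.154
```

{"fn": "drive_tool", "kwargs": {
  "steps": [
    [-2,0,0,0,0],
    [-3,0,0,0,0],
    [-3,0,0,0,0],
    [-2,0,0,0,0],
    [0,0,0,0,0]
  ]
}}

```text
time: 23.55
eef_pos: [0.4774, 0.3485, 0.2121]
tcp_rot: [-0.142, 0.69, 0.143, 0.695]
contact_force: [0.6, 0.1, -1.2]
opening: 0.151
```

```bash
python3 st.py
python3 - <<'E'
from m import *
f=cam("top")["frame"]; hsv=cv2.cvtColor(f,cv2.COLOR_RGB2HSV)
# tray outer rim edges from top view at z=.045 with wide blue mask, and inner floor
for v in (20,40,70):
    g=cv2.inRange(hsv,(100,110,v),(130,255,255)); g[:,:250]=0; g[:,360:]=0; r=rect(ct,g,.045,f"tray v{v}"); print(np.round(cv2.boxPoints(r)).tolist())
E
```

```text
F tool [ 1.3 -0.1  0.6] M tool [0.01 0.03 0.02] [0.4774 0.3485 0.2121] 0.15070690948330714
tray v20 [532.2  14.4] [162.2 200.1] 11.34
[[433.0, 97.0], [472.0, -100.0], [631.0, -68.0], [592.0, 128.0]]
tray v40 [532.2  14.4] [162.2 200.1] 11.34
[[433.0, 97.0], [472.0, -100.0], [631.0, -68.0], [592.0, 128.0]]
tray v70 [532.2  14.4] [162.2 200.1] 11.34
[[433.0, 97.0], [472.0, -100.0], [631.0, -68.0], [592.0, 128.0]]
```

{"fn": "drive_tool", "kwargs": {
  "steps": [
    [0,-2,-0.5,0,0],
    [0,-4,-1,0,0],
    [0,-4.4,-1.1,0,0],
    [0,-4.5,-1.1,0,0],
    [0,-4.5,-1.1,0,0],
    [0,-4.5,-1.1,0,0],
    [0,-4.5,-1.1,0,0],
    [0,-3,-0.8,0,0],
    [0,-1.5,-0.3,0,0],
    [0,0,0,6,0]
  ]
}}

```text
time: 24.7
eef_pos: [0.5304, 0.0115, 0.2059]
tcp_rot: [-0.104, 0.7, 0.104, 0.698]
contact_force: [-0.4, -0.0, -2.2]
opening: 0.158
```

{"fn": "drive_tool", "kwargs": {
  "steps": [
    [0,0,0,5.8,0],
    [2,0,0,0,0],
    [3,0,0,0,0],
    [3,0,0,0,0],
    [2,0,0,0,0],
    [0,0,0,0,0]
  ]
}}

```text
time: 25.3
eef_pos: [0.527, 0.0145, 0.1026]
tcp_rot: [-0.07, 0.707, 0.072, 0.7]
contact_force: [-0.8, 0.0, -1.8]
opening: 0.158
```

```bash
python3 st.py; python3 goto.py .5322 .0144 .03
```

```text
F tool [ 1.8  0.2 -0.7] M tool [-0.01  0.01  0.04] [0.527  0.0145 0.1026] 0.15830810598912626
pos [0.527  0.0145 0.1026] yaw 101.49 tool shift cm [ 7.26 -0.14  0.58] F [-0.8  0.  -1.8] t 25.3
```

{"fn": "drive_tool", "kwargs": {
  "steps": [
    [1.5,0,0.3,0,0],
    [2,0,0,0,0],
    [1.5,0,0,0,0],
    [1,0,0,0,0],
    [0,0,0,0,0],
    [0,0,0,0,0]
  ]
}}

```text
time: 25.9
eef_pos: [0.5343, 0.0138, 0.0481]
tcp_rot: [-0.071, 0.703, 0.071, 0.704]
contact_force: [-0.4, 0.1, -2.0]
opening: 0.15
```

```bash
python3 st.py; python3 goto.py .5322 .0144 .029
```

```text
F tool [ 2.   0.1 -0.3] M tool [-0.05  0.01 -0.  ] [0.5343 0.0138 0.0481] 0.14955985329483995
pos [0.5343 0.0138 0.0481] yaw 101.46 tool shift cm [ 1.91  0.1  -0.19] F [-0.4  0.1 -2. ] t 25.9
```

{"fn": "drive_tool", "kwargs": {
  "steps": [
    [0.5,0,0,0,0],
    [0.5,0,0,0,0],
    [0.3,0,0,0,0],
    [0.3,0,0,0,0],
    [0.2,0,0,0,0],
    [0,0,0,0,0],
    [0,0,0,0,0]
  ]
}}

```text
time: 26.6
eef_pos: [0.5339, 0.0138, 0.0298]
tcp_rot: [-0.071, 0.704, 0.071, 0.704]
contact_force: [-0.9, -0.6, -2.2]
opening: 0.154
```

```bash
python3 st.py
```

```text
F tool [ 2.2 -0.4 -1. ] M tool [0.01 0.04 0.  ] [0.5339 0.0138 0.0298] 0.1537982679569371
```

{"fn": "drive_tool", "kwargs": {
  "steps": [
    [0.1,0,0,0,0],
    [0.1,0,0,0,0],
    [0,0,0,0,0],
    [0,0,0,0,0]
  ]
}}

```text
time: 27.0
eef_pos: [0.5343, 0.0138, 0.0291]
tcp_rot: [-0.071, 0.704, 0.071, 0.704]
contact_force: [-3.3, 0.4, 5.3]
opening: 0.151
```

```bash
python3 st.py
```

```text
F tool [-5.3  1.1 -3.2] M tool [0.03 0.47 0.17] [0.5343 0.0138 0.0291] 0.15071091955047358
```

{"fn": "drive_tool", "kwargs": {
  "steps": [
    [0.1,0,-0.15,0,0],
    [0,0,0,0,0],
    [0,0,0,0,0]
  ],
  "force": 20
}}

```text
time: 27.3
eef_pos: [0.5343, 0.0138, 0.0291]
tcp_rot: [-0.07, 0.702, 0.07, 0.705]
contact_force: [-1.0, 2.3, 6.5]
opening: 0.153
```

```bash
python3 st.py
```

```text
F tool [-6.5  2.4 -0.5] M tool [-0.05  0.21  0.38] [0.5343 0.0138 0.0291] 0.15270329930711815
```

The filter is on the tray bottom: the push-back is firm at TCP z = 0.029 m, exactly the expected height. I release slowly and go up.

{"fn": "drive_tool", "kwargs": {
  "steps": [
    [-0.1,0,0,0,0.18],
    [0,0,0,0,0.25],
    [0,0,0,0,0.4],
    [0,0,0,0,0.6],
    [0,0,0,0,0.8],
    [0,0,0,0,0.8]
  ]
}}

```text
time: 27.9
eef_pos: [0.5323, 0.0135, 0.0277]
tcp_rot: [-0.071, 0.704, 0.071, 0.703]
contact_force: [0.0, 1.0, -1.3]
opening: 0.799
```

{"fn": "drive_tool", "kwargs": {
  "steps": [
    [-0.5,0,0,0,0.8],
    [-2,0,0,0,0.8],
    [-4,0,0,0,0.8],
    [-4,0,0,0,0.8],
    [-4,0,0,0,0.8],
    [-4,0,0,0,0.8],
    [0,4,0,0,1],
    [0,4.5,0,0,1],
    [0,4.5,0,0,1],
    [0,4.5,0,0,1]
  ]
}}

```text
time: 28.9
eef_pos: [0.4972, 0.1864, 0.2135]
tcp_rot: [-0.07, 0.703, 0.07, 0.704]
contact_force: [0.1, 0.2, 0.8]
opening: 1.002
```

{"fn": "drive_tool", "kwargs": {
  "steps": [
    [0,4,0,0,1],
    [0,4,0,0,1],
    [0,3,0,0,1],
    [0,0,0,0,1]
  ]
}}

```text
time: 29.3
eef_pos: [0.4747, 0.2957, 0.2132]
tcp_rot: [-0.072, 0.703, 0.072, 0.703]
contact_force: [0.0, -0.4, 0.1]
opening: 1.002
```

```bash
python3 st.py; python3 chk.py
python3 - <<'E'
from m import *
Mt=np.array([.5322,.0144]); a=np.radians(11.34); Q=np.array([[np.cos(a),-np.sin(a)],[np.sin(a),np.cos(a)]])
f=ct["frame"]; hsv=cv2.cvtColor(f,cv2.COLOR_RGB2HSV); g=cv2.bitwise_not(cv2.inRange(hsv,(98,90,0),(130,255,255))); z=np.zeros_like(g); z[183:233,279:337]=g[183:233,279:337]
p=np.zeros_like(g); q=np.array([[s*73,t*93] for s,t in((1,1),(1,-1),(-1,-1),(-1,1))])/1e3@Q.T+Mt
cv2.fillPoly(p,[proj(ct,np.c_[q,np.full(4,.045)]).round().astype(np.int32)],255)
r=rect(ct,g&p,.025,"filter"); print(((np.array(r[0])/1e3-Mt)@Q*1e3).round(1),"in tray")
old=cv2.imread("pics/top0.png")[...,::-1]
h0=cv2.cvtColor(np.ascontiguousarray(old),cv2.COLOR_RGB2HSV)
for nm,lo,hi,b in(("green",(55,120,60),(85,255,255),(280,140,340,185)),("red",(0,130,80),(8,255,255),(360,170,440,205)),("blueh",(105,120,40),(125,255,255),(365,180,440,205))):
    for h in(h0,hsv):
        m=cv2.inRange(h,lo,hi)[b[1]:b[3],b[0]:b[2]]; y,x=np.nonzero(m); print(nm,len(x),x.mean().round(2),y.mean().round(2))
d=np.abs(old.astype(int)-f)[145:180,380:430].mean(); print("partsbox diff",d)
E
```

```text
F tool [-0.1 -0.4 -0.1] M tool [ 0.03  0.04 -0.02] [0.4747 0.2957 0.2132] 1.0020567804273015
top 1293.5 in mat mm [[-66.0, -147.0], [82.0, -148.0], [82.0, -35.0], [-65.0, -34.0]] ((8.245773315429688, -90.97335815429688), (112.42033386230469, 147.76072692871094), 89.66189575195312)
filter [535.2  15.8] [ 90.9 130.4] 11.37
[3.2 0.8] in tray
green 263 28.04 26.99
green 245 28.22 26.38
red 181 46.78 20.14
red 180 46.72 20.13
blueh 38 25.97 12.16
blueh 39 25.92 12.05
partsbox diff 2.506095238095238
```

```bash
python3 -c "
from plant import sign_off; print(sign_off())"
```

```text
the job is handed in; nothing more can be done
None
```

The cover is face up and flat on the cork mat and the spent filter is flat on the bottom of the blue tray. I handed the job in with the robot clock at about 29.5 s. No verdict is reported.

**How it went:** I squeezed the tab and swung the tab edge up until the tongues came free. They held under the lip until I eased the lift and drew the cover towards its tab side. The release was sudden: the hand sprang up about 10 mm with the cover still gripped. The cover then hung about 10° out of level, so I rolled it level against the mat before letting go. Both parts were pressed down to firm contact before release.

**Last checks, from the top camera by colour masks:**
- **Cover:** it measures 112 × 148 mm and lies square to the mat, all of it on the mat. The gap to the block is small, estimated at 3–6 mm. The cover stayed in place when I measured it again about 8 s later.
- **Filter:** it measures 91 × 130 mm and sits about 3 mm from the tray's centre, turned to match the tray. The hand's height on contact matched the tray bottom.
- **Things to leave:** the block (last checked just before gripping the filter), cutters and parts box show no movement.

**Less certain:**
- **Spool:** its mask shifted by 0.6 px with slightly less area. I put that down to shading, since the arm never came near it.
- **Side view:** the side camera did not give a usable cover outline for a second check.
- **Pictures:** I had used up the picture views, so these final checks are by numbers only.

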